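# Dress the spindle sander: drum, washer, bushing

## Task

Fit up the spindle sander for the next run of guitar bodies: slip the bored sanding drum over the spindle, lay the flat washer on top of it, then push the flanged bushing in from above, spigot down and flange up, until the flange is fully home on the washer. Fit them in that order, lower each one down the spindle rather than letting it fall, and leave the other things on the bench where they are.

Things in the scene. Friction and masses are not known exactly. Their poses are not given: they have to be found in the camera images.
- drum: the sanding drum to fit: stands on end on the bench, an upright tube of black rubber in a brown abrasive sleeve, 60 mm outside diameter, 80 mm tall, with a wide plain bore of 42 mm right through; both ends alike; about 0.3 kg. Origin at the centre of its lower end, z up along the bore
- washer: flat steel washer lying on the bench: 64 mm outside diameter, 42 mm hole, 8 mm thick. Origin at the centre of its underside, z up along the hole
- bushing: turned aluminium flanged bushing (top-hat), 65 mm long, 0.25 kg, standing wrong way up: flange (68 mm diameter, 20 mm thick) on the bench, spigot (38 mm diameter, 45 mm long) sticking up; 24 mm bore right through. Origin at the centre of the flange's outer face (on which it stands), z along the bore from flange to spigot end: up at the start, down once fitted
- bushing_nose (a point): centre of the free end of the bushing's spigot, 65 mm from bushing along its z; the spigot's last 6 mm taper to 30 mm. Laid on its side, the bushing rests on flange rim and spigot end with this end dipping: axis about 18 degrees below level; it may roll a little before it rests
- spindle_seat (a point): on the spindle's axis, 16 mm above the bench: the face (60 mm steel flange) on which the drum's foot comes to stand; z up. Heights above it when all is home: washer's underside 80 mm, flange's inner face 88 mm, its outer face 108 mm, spigot's end 43 mm. The bushing's bore goes over the spindle, its spigot into washer and drum
- spindle_tip (a point): centre of the top end of the spindle, 100 mm above spindle_seat; the last 8 mm taper from 20 to 10 mm diameter. Elsewhere on the bench: guitar bodies stacked 135 mm high at y above 0.44 m, a pail with brushes (300 mm high) at y below -0.53, a rack of drums on dowels along x above 0.84 (not wanted)
- slim_drum: bystander: a thinner sanding drum standing on the bench, 40 mm diameter, 95 mm tall, with a 16 mm bore. Origin at the centre of its foot
- cleaning_stick: bystander: tan crepe block for cleaning abrasives, 150 x 38 x 38 mm, lying. Origin at the centre of its underside, x along its length
- sanding_block: bystander: wooden hand sanding block with a cork face, 120 x 65 x 38 mm. Origin at the centre of its underside, x along its length
- throat_ring: bystander: spare cast throat ring lying flat, 110 mm outside diameter, 72 mm hole, 6 mm thick. Origin at the centre of its underside
- spanner: bystander: steel spanner lying flat, 200 mm long, 8 mm thick, under 40 mm wide, x along it. Origin at its middle
- sander: spindle sander: round cast throat plate fixed on the bench, 190 mm across, 10 mm thick, origin at the centre of its underside. On it the 60 mm flange (top 16 mm above the bench), then a 38 mm hub 15 mm tall that centres the drum's bore and narrows over the next 13 mm to the 20 mm spindle
- dust_brush: bystander: flat brush with a wooden handle lying flat, 180 mm long, under 40 mm wide, 20 mm high, x along it. Origin at its middle, on the underside
Things that resemble listed ones, but are neither listed nor needed, are in the scene too. Several things look just like the bushing: the one meant starts farthest from the robot's base.

How it is judged:
By the outcome, as a careful person would: the job done as asked, in the order asked, and still so for the second after the job is handed in, with the robot touching nothing.
It also fails if it takes over 72 s, if anything falls off the work surface, if the arm or the gripper's body presses on something with over 40 N, if the wrist force passes 120 N, or if a joint passes its speed limit or range.

## Robot

A 6-joint arm with a two-finger parallel gripper is mounted at the origin on the work surface. World frame = base frame: x ahead of the robot, y to its left, z up, the work surface at z = 0. Lengths are in m, angles in rad, forces in N, time in s.
With the tool pointing down it reaches from about 0.225 to 0.875 m from the base axis. Payload 3.4 kg.
Tool frame: the origin (TCP) lies on the centre line of the jaws, within the pads' length; the fingertips stand 17 mm ahead of it and the grasp point (between the pads) lies 2 mm behind it (nose_length is the distance from the TCP to the fingertips, in m); z points along the fingers, y is the line along which they close (so a half turn about z gives the same grasp; the last joint's range is limited). The gripper opens to 85 mm and grips with 20 to 120 N. Pads are 22 mm wide; open, the fingers measure 114 mm over their backs; the gripper's body (76 mm by 85 mm) begins 54 mm behind the grasp point. The pads swing forward as they close: fully open they stand 13 mm farther back than shut.
Start: joints at [1.123, 0.276, 1.505, -0, 1.361, -0.121], TCP at [0.185, 0.545, 0.248] pointing down, gripper open.
Joint ranges: [-2.89, 2.89], [-0.75, 2.08], [0.22, 2.7], [-1.18, 4.32], [0.11, 2.71], [-2.7, 2.7]. Speed limits (rad/s): [2.57, 2.57, 3.14, 3.14, 3.14, 3.14].

## Interface

Orientations are given as a unit quaternion [w, x, y, z].
In Python, from rig import get_state, get_image, sign_off, find_in, place_of, nose_length gives the robot as it stands.
- The arm moves only by the tool apply_moves, never from a script. Its argument "deltas" is one flat list of numbers, 5 for each row, row after row: the finger opening in mm, from 0 to 85.4, then the shift along the tool's x, y, z in mm, then the turn about the tool's z in degrees. A call has 1 to 12 rows; each row is the pose to reach, as a shift and turn from the pose commanded when the call began, along the tool's axes at that moment; what a row does not reach only later rows make up. A row lasts 1/12 s, in which the tool goes at most 41.7 mm and 7.16 degrees, less where a joint would pass 70% of its speed; a pose out of reach is approached as far as the arm can. A call with a gripper value outside its range is refused whole. The fingers move at their own pace and stop on an object; "squeeze" is the grip in N (left out, the last holds). Time passes only in rows, so rows that repeat a pose let the fingers close. It gives the time, the measured TCP pose, the force, the opening and the grip force at its end, in the units of the state.
- get_state(): the state, without advancing time (a new reading comes with each control period).
- get_image(name): name is "side" or "top" or "wrist"; returns a dict with "frame" (480x640x3 uint8, red, green, blue), "K" (3x3 intrinsics, pixels), "position" and "orientation" of the camera in the world. Camera axes: x right, y down, z forward; pixel columns grow to the right and rows downward; lengths in m; the calibration is good to about 2 mm. A picture is of the moment at which its call begins. There is no depth.
- sign_off(): hands the job in; it is judged then, once.
Trained networks look in a picture, given as the dict that the camera call returned (one of the last four; its "shot" number tells which), for a name from the list of things; names that differ only in an ending like _2 or _b are one class to them, and where a whole thing is asked for, a point or a joint stands for the part that bears it (a point fixed in the world has none). Each returns a list of dicts, best first, with "score" (0 to 1); they miss things now and then, are a little off and sometimes report something else, mostly with a low value. They report only what shows in the picture. A call takes as long as a camera call. They do not tell look-alikes from the thing itself.
- find_in(query, picture): "point" ([column, row] in pixels, amid what is visible of it).
- place_of(query, picture): "point" ([column, row] in pixels: a listed point, or the origin of a listed thing).
The state is a dict: "clock": time; "qpos": joint angles; "qd": joint speeds; "effort": joint torques, N m; "position": TCP position; "ee_rot": TCP orientation; "contact_force": force on the tool from outside, world axes, zero at the start; "moment": the same for the moment, N m; "width": finger opening in m; "gripper_force": force on a finger pad.
Only numpy, scipy, OpenCV 4.12 (cv2) and the standard library are available. Lean on these libraries where they do the work, as an engineer would, in place of code of your own. Each camera call takes 0.05 s, during which the arm holds its last target. There are 200 camera calls.

## Working session

There is one attempt and no reset: what is moved stays moved. The work goes in short steps, Python scripts to look and compute and a tool call to move; the robot and the scene stay as the last step left them, time stands still between calls to the robot, and variables do not carry over. Pictures are saved under pics/ and viewed, at most 10 in all, crops included, and the job is handed in when it is done.

Besides the shell and the picture viewer there is one more tool, called after "Call:" by a JSON object that holds its "method" and its "body", one argument or row to a line. apply_moves: Moves the arm, as the interface text tells. Its arguments: {"type":"object","properties":{"deltas":{"type":"array"},"squeeze":{"type":"number"}},"required":["deltas"]}

```bash
ls; mkdir -p pics; cat > h.py <<'E'
import numpy as np, cv2
from scipy.spatial.transform import Rotation as R
from rig import *
def rot(q): return R.from_quat([q[1],q[2],q[3],q[0]]).as_matrix()
def ray(im,p):
    d=np.linalg.inv(im["K"])@np.array([p[0],p[1],1.]); d=rot(im["orientation"])@d
    return np.array(im["position"]),d/np.linalg.norm(d)
def at_z(im,p,z):
    o,d=ray(im,p); return o+d*(z-o[2])/d[2]
def tri(rs):
    A=0;b=0
    for o,d in rs:
        M=np.eye(3)-np.outer(d,d);A=A+M;b=b+M@o
    x=np.linalg.solve(A,b); return x,[np.linalg.norm((np.eye(3)-np.outer(d,d))@(x-o)) for o,d in rs]
def proj(im,X):
    c=rot(im["orientation"]).T@(np.array(X)-np.array(im["position"])); u=np.array(im["K"])@c; return u[:2]/u[2]
def save(im,n): cv2.imwrite("pics/"+n,im["frame"][:,:,::-1])
E
python3 - <<'E'
from h import *
np.set_printoptions(precision=4,suppress=True)
s=get_state(); print(s["clock"],s["position"],s["ee_rot"],nose_length() if callable(nose_length) else nose_length)
T=get_image("top");S=get_image("side")
save(T,"t0.png");save(S,"s0.png")
for n in ["drum","washer","bushing","bushing_nose","spindle_seat","spindle_tip","sander"]:
    for nm,im in(("T",T),("S",S)):
        for r in place_of(n,im)[:5]:
            print(n,nm,np.round(r["point"],1),round(r["score"],2),at_z(im,r["point"],0 if n not in("bushing_nose","spindle_seat","spindle_tip") else {"b":.065,"e":.016}.get(n[0] if n[0]=="b" else "e",0) if n!="spindle_tip" else .116))
E
```

```text
pics
0.0 [0.1844 0.5441 0.2474] [-0.0002  0.1627  0.9867 -0.0009] 0.017
drum T [189.4 250.2] 0.6 [0.4675 0.2936 0.    ]
washer T [191.6 203.2] 0.84 [0.5859 0.2937 0.    ]
washer S [238.5 347.2] 0.93 [0.5827 0.2846 0.    ]
bushing T [439.2 269. ] 0.82 [ 0.4285 -0.3254  0.    ]
bushing T [424.2 363.3] 0.77 [ 0.1997 -0.2836  0.    ]
bushing T [455.5 333.2] 0.7 [ 0.2719 -0.3617  0.    ]
bushing T [410.1 317.2] 0.56 [ 0.3094 -0.2511  0.    ]
bushing S [457.8 220.3] 0.97 [ 0.2115 -0.2769  0.    ]
bushing S [440.8 194.1] 0.8 [ 0.2787 -0.3545  0.    ]
bushing S [423.2 215.4] 0.69 [ 0.3037 -0.2568  0.    ]
bushing S [386.7 187.3] 0.61 [ 0.4309 -0.3193  0.    ]
bushing_nose T [430.5 362.3] 0.95 [ 0.2088 -0.2832  0.065 ]
bushing_nose T [461.1 331.6] 0.82 [ 0.2786 -0.3557  0.065 ]
bushing_nose T [417.  318.2] 0.66 [ 0.3082 -0.2539  0.065 ]
bushing_nose T [444.  266.7] 0.63 [ 0.4285 -0.3197  0.065 ]
bushing_nose T [404.7 143.3] 0.29 [ 0.7284 -0.231   0.065 ]
bushing_nose S [442.3 175.6] 0.87 [ 0.2899 -0.3603  0.065 ]
bushing_nose S [426.7 199.8] 0.65 [ 0.3058 -0.2555  0.065 ]
bushing_nose S [466.7 204.9] 0.65 [ 0.2043 -0.279   0.065 ]
bushing_nose S [389.7 173.7] 0.56 [ 0.4268 -0.3105  0.065 ]
spindle_seat T [317.5 196.3] 0.57 [ 0.6047 -0.0209  0.016 ]
spindle_seat S [291.9 238.2] 0.86 [ 0.5995 -0.0313  0.016 ]
spindle_tip T [324.3 190.2] 0.86 [ 0.5959 -0.035   0.116 ]
spindle_tip S [288.8 214.8] 0.59 [ 0.5993 -0.0277  0.116 ]
sander T [321.  196.4] 0.84 [ 0.6083 -0.03    0.    ]
```

View pics/t0.png

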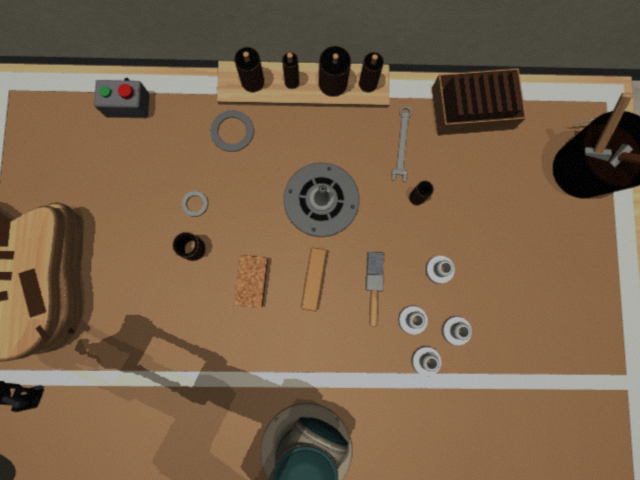

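View pics/s0.png

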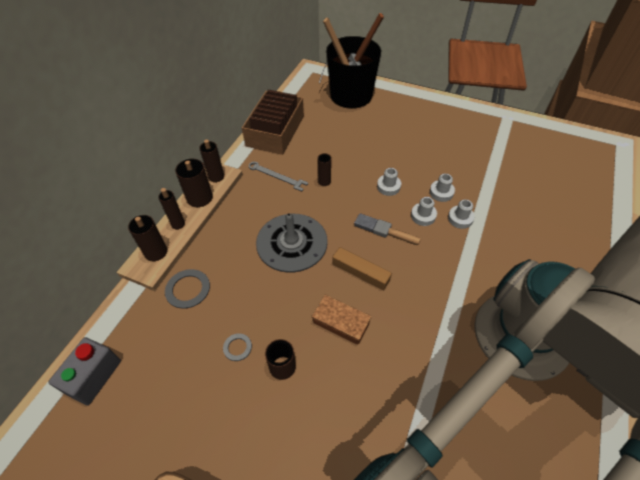

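Call:
{"method": "apply_moves", "body": {
  "deltas": [85,-36,-18,0,-2,85,-72,-35,0,-4,85,-108,-53,0,-6,85,-145,-71,0,-8,85,-181,-88,0,-10,85,-217,-106,0,-12,85,-253,-124,0,-14,85,-290,-142,0,-16,85,-326,-159,0,-18,85,-362,-177,0,-18.7,85,-362,-177,0,-18.7]
}}

```text
clock: 1.72
position: [0.4761, 0.2557, 0.2482]
ee_rot: [0.002, 0.003, 1.0, -0.002]
contact_force: [0.7, -0.0, -0.0]
width: 0.0848
gripper_force: 0.0
```

```bash
cat >> h.py <<'E'
np.set_printoptions(precision=4,suppress=True)
def look(tag,names,thr=.4,zs={}):
    s=get_state(); W=get_image("wrist"); W={**W}
    print(tag,"clk",round(s["clock"],2),"tcp",np.array(s["position"]),"x'",rot(s["ee_rot"])[:,0],"cam",np.array(W["position"]))
    for n in names:
        for r in place_of(n,W)[:5]:
            if r["score"]>thr:
                o,d=ray(W,r["point"]); print(n,np.round(r["point"],1),round(r["score"],2),at_z(W,r["point"],zs.get(n,0)))
                with open("rays.txt","a") as f: f.write(repr((tag,n,list(map(float,o)),list(map(float,d))))+"\n")
    return W
E
python3 - <<'E'
from h import *
W=look("a",["drum","washer","spindle_tip","spindle_seat"],zs={"spindle_tip":.116,"spindle_seat":.016})
save(W,"w1.png")
E
```

```text
a clk 1.72 tcp [0.4761 0.2557 0.2482] x' [-1.      0.0063 -0.0045] cam [0.4035 0.2574 0.3736]
drum [351.8 202. ] 0.71 [0.4703 0.2896 0.    ]
washer [348.3 299.1] 0.83 [0.5848 0.2879 0.    ]
```

View pics/w1.png

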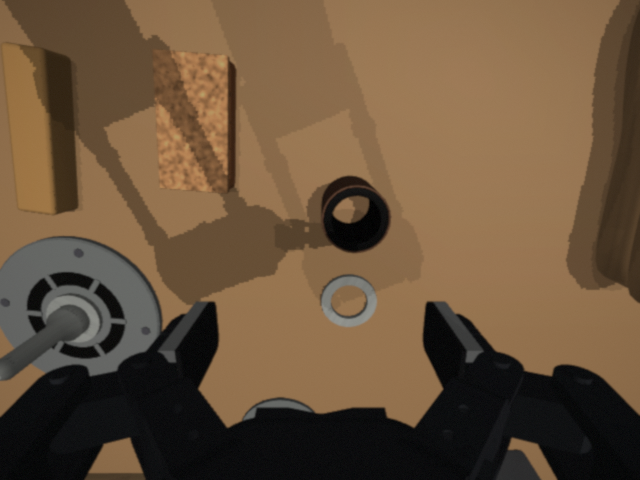

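Call:
{"method": "apply_moves", "body": {
  "deltas": [85,-9,-36,0,0,85,-18,-72,0,0,85,-27,-108,0,0,85,-36,-144,0,0,85,-46,-180,0,0,85,-55,-216,0,0,85,-64,-252,0,0,85,-74,-286,0,0,85,-74,-286,0,0,85,-74,-286,0,0]
}}

```text
clock: 2.8
position: [0.5446, -0.0253, 0.2482]
ee_rot: [-0.0, 0.001, 1.0, 0.0]
contact_force: [-0.7, -0.0, -0.6]
width: 0.0849
gripper_force: 0.0
```

```bash
python3 - <<'E'
from h import *
W=look("b",["spindle_tip","spindle_seat","bushing_nose","bushing"],zs={"spindle_tip":.116,"spindle_seat":.016,"bushing_nose":.065})
save(W,"w2.png")
E
```

```text
b clk 2.8 tcp [ 0.5446 -0.0253  0.2482] x' [-1.      0.0016  0.0002] cam [ 0.4726 -0.0245  0.3739]
spindle_tip [315.4 302.5] 0.88 [ 0.5991 -0.0284  0.116 ]
spindle_tip [318.2 264.3] 0.52 [ 0.5664 -0.0261  0.116 ]
spindle_seat [318.6 264.3] 0.97 [ 0.6028 -0.0262  0.016 ]
spindle_seat [177.   33.4] 0.49 [ 0.3807 -0.1539  0.016 ]
bushing_nose [627.5 140.3] 0.66 [0.4737 0.2356 0.065 ]
bushing [19.3 90.7] 0.82 [ 0.4266 -0.3209  0.    ]
bushing [317.6 256. ] 0.46 [ 0.5987 -0.0274  0.    ]
```

Call:
{"method": "apply_moves", "body": {
  "deltas": [85,19,-30,0,0,85,38,-60,0,0,85,57,-90,0,0,85,76,-120,0,0,85,95,-150,0,0,85,114,-180,0,0,85,133,-210,0,0,85,150,-240,0,0,85,155,-270,0,0,85,160,-290,0,0,85,160,-290,0,0,85,160,-290,0,0]
}}

```text
clock: 4.05
position: [0.3845, -0.3149, 0.2482]
ee_rot: [0.0, 0.001, 1.0, 0.0]
contact_force: [-0.7, 0.5, -0.2]
width: 0.0851
gripper_force: 0.0
```

```bash
python3 - <<'E'
from h import *
W=look("c",["bushing_nose","bushing"],zs={"bushing_nose":.065})
save(W,"w3.png")
E
```

```text
c clk 4.05 tcp [ 0.3845 -0.3149  0.2482] x' [-1.      0.0011 -0.0002] cam [ 0.3124 -0.3141  0.3739]
bushing_nose [392.5 128.1] 0.91 [ 0.3037 -0.2534  0.065 ]
bushing_nose [264.3  97.3] 0.84 [ 0.2797 -0.3597  0.065 ]
bushing_nose [311.7 266.5] 0.75 [ 0.4271 -0.322   0.065 ]
bushing [273.8 102.8] 0.95 [ 0.2779 -0.3601  0.    ]
bushing [379.8 130.4] 0.84 [ 0.3041 -0.2534  0.    ]
bushing [316.1 244.9] 0.61 [ 0.4256 -0.3185  0.    ]
bushing [354.1  22.2] 0.6 [ 0.2074 -0.2821  0.    ]
```

View pics/w2.png

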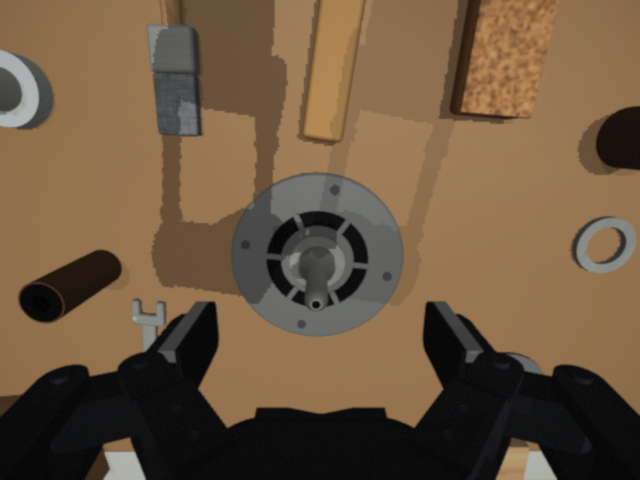

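View pics/w3.png

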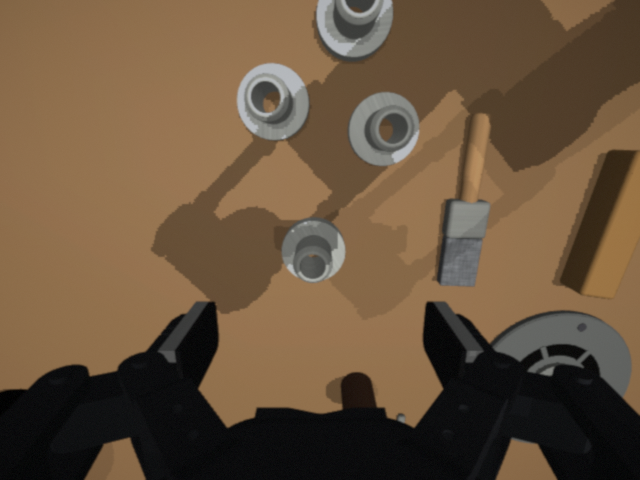

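Call:
{"method": "apply_moves", "body": {
  "deltas": [85,-20,-2,30,0,85,-42,-5,65,0,85,-42,-5,100,0,85,-42,-5,135,0,85,-42,-5,170,0,85,-42,-5,200,0,85,-42,-5,218,0,85,-42,-5,228,0,85,-42,-5,228,0]
}}

```text
clock: 4.95
position: [0.4257, -0.318, 0.0184]
ee_rot: [-0.002, -0.001, 1.0, 0.002]
contact_force: [0.1, 1.0, 0.4]
width: 0.085
gripper_force: 0.0
```

```bash
python3 - <<'E'
from h import *
W=get_image("wrist"); save(W,"w4.png"); print(get_state()["position"],get_state()["contact_force"])
E
```

```text
[ 0.4266 -0.3191  0.0199] [0.6574 0.769  0.1351]
```

View pics/w4.png

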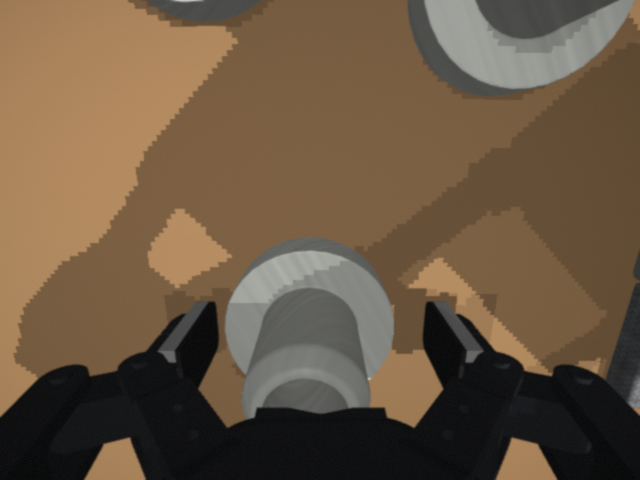

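Call:
{"method": "apply_moves", "body": {
  "deltas": [85,0,-3,0,0,66,0,-3,0,0,60,0,-3,0,0,60,0,-3,0,0,60,0,-3,0,0,60,0,-3,0,0,60,0,-3,0,0],
  "squeeze": 20
}}

```text
clock: 5.58
position: [0.4274, -0.324, 0.0222]
ee_rot: [0.001, 0.0, 1.0, -0.001]
contact_force: [0.4, 1.8, 5.6]
width: 0.0666
gripper_force: 21.7
```

Call:
{"method": "apply_moves", "body": {
  "deltas": [60,0,0,-10,0,60,0,0,-30,0,60,0,0,-60,0,60,0,0,-90,0,60,0,0,-90,0]
}}

```text
clock: 6.0
position: [0.4292, -0.3261, 0.1166]
ee_rot: [0.004, 0.0, 1.0, -0.004]
contact_force: [1.4, -0.0, -0.6]
width: 0.0667
gripper_force: 23.9
```

```bash
python3 - <<'E'
from h import *
W=get_image("wrist"); S=get_image("side")
s=get_state();p=proj(S,s["position"]).astype(int);print(p,s["position"],s["contact_force"],s["moment"])
c=S["frame"][max(p[1]-110,0):p[1]+70,max(p[0]-120,0):p[0]+120]; c=cv2.resize(c,None,fx=2,fy=2)
w=cv2.resize(W["frame"][200:480,100:540],None,fx=.7,fy=.7)
a=np.zeros((600,800,3),np.uint8);a[:c.shape[0],:c.shape[1]]=c[:, :800];a[390:390+w.shape[0],:w.shape[1]]=w
cv2.imwrite("pics/c5.png",a[:,:,::-1])
E
```

```text
[393 158] [ 0.4269 -0.3239  0.1121] [-0.3358  0.3398 -2.9433] [ 0.0155  0.0044 -0.0251]
```

View pics/c5.png

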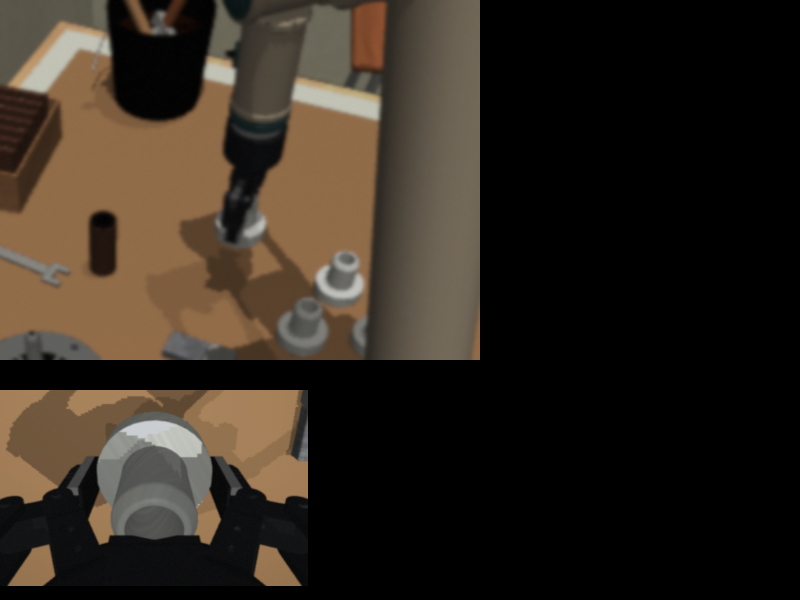

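Call:
{"method": "apply_moves", "body": {
  "deltas": [60,0,0,-30,0,60,0,0,-60,0,60,-16,33,-80,0,60,-32,65,-88,0,60,-48,97,-88,0,60,-64,129,-88,0,60,-80,161,-88,0,60,-96,193,-88,0,60,-112,225,-88,0,60,-128,257,-88,0,60,-140,280,-88,0,60,-147,296,-88,0]
}}

```text
clock: 7.1
position: [0.5734, -0.0244, 0.1963]
ee_rot: [-0.002, -0.001, 1.0, 0.001]
contact_force: [0.2, 0.3, -1.3]
width: 0.0667
gripper_force: 24.6
```

Call:
{"method": "apply_moves", "body": {
  "deltas": [60,0,0,20,0,60,0,0,48,0,60,0,0,54,0,60,0,0,54,0]
}}

```text
clock: 7.43
position: [0.5705, -0.0268, 0.1406]
ee_rot: [-0.004, 0.0, 1.0, 0.001]
contact_force: [-0.1, 0.5, -2.0]
width: 0.0667
gripper_force: 24.6
```

```bash
python3 - <<'E'
from h import *
s=get_state();print(s["clock"],s["position"],s["contact_force"],s["moment"],s["width"])
W=get_image("wrist");S=get_image("side")
p=proj(S,s["position"]).astype(int);print(p)
c=S["frame"][max(p[1]-90,0):p[1]+90,max(p[0]-100,0):p[0]+100]; c=cv2.resize(c,(400,360))
w=cv2.resize(W["frame"][:,120:520],(400,480))
a=np.zeros((480,800,3),np.uint8);a[:360,:400]=c;a[:,400:]=w
cv2.imwrite("pics/c6.png",a[:,:,::-1])
E
```

```text
7.4333 [ 0.5705 -0.0268  0.1406] [-0.0695  0.532  -2.002 ] [-0.0481 -0.0031 -0.0044] 0.06669606143790484
[298 212]
```

View pics/c6.png

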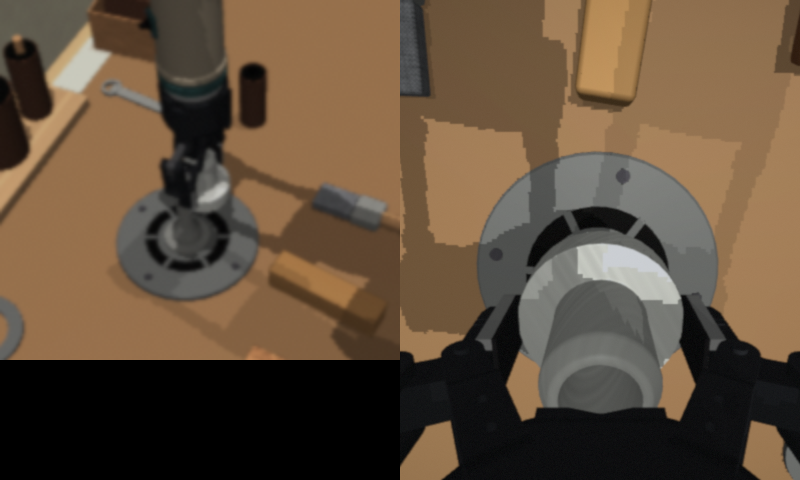

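Call:
{"method": "apply_moves", "body": {
  "deltas": [60,-2,-1,4,0,60,-2,-1,8,0,60,-2,-1,12,0,60,-2,-1,16,0,60,-2,-1,20,0]
}}

```text
clock: 7.95
position: [0.5734, -0.0288, 0.1252]
ee_rot: [-0.002, 0.0, 1.0, -0.0]
contact_force: [-6.4, -1.2, 5.8]
width: 0.0668
gripper_force: 27.3
```

Call:
{"method": "apply_moves", "body": {
  "deltas": [60,0,0,4,0,60,0,0,8,0,60,-3,0,12,0,60,-6,0,15,0,60,-9,0,18,0,60,-11,0,20,0,60,-11,0,20,0]
}}

```text
clock: 8.53
position: [0.5821, -0.0286, 0.1044]
ee_rot: [-0.005, 0.0, 1.0, -0.0]
contact_force: [-10.4, -1.7, 6.6]
width: 0.0663
gripper_force: 36.2
```

```bash
cat >> h.py <<'E'
def both(n):
    s=get_state();print(s["clock"],s["position"],s["contact_force"],s["moment"],s["width"])
    W=get_image("wrist");S=get_image("side")
    p=proj(S,s["position"]).astype(int)
    c=S["frame"][max(p[1]-90,0):p[1]+90,max(p[0]-100,0):p[0]+100]; c=cv2.resize(c,(400,360))
    w=cv2.resize(W["frame"][:,120:520],(400,480))
    a=np.zeros((480,800,3),np.uint8);a[:360,:400]=c;a[:,400:]=w
    cv2.imwrite("pics/"+n,a[:,:,::-1]); return W,S
E
python3 - <<'E'
from h import *
both("c7.png")
E
```

```text
8.5333 [ 0.5821 -0.0286  0.1044] [-10.4175  -1.6756   6.6385] [-0.2691  1.4637  0.0151] 0.06629350063168549
```

View pics/c7.png

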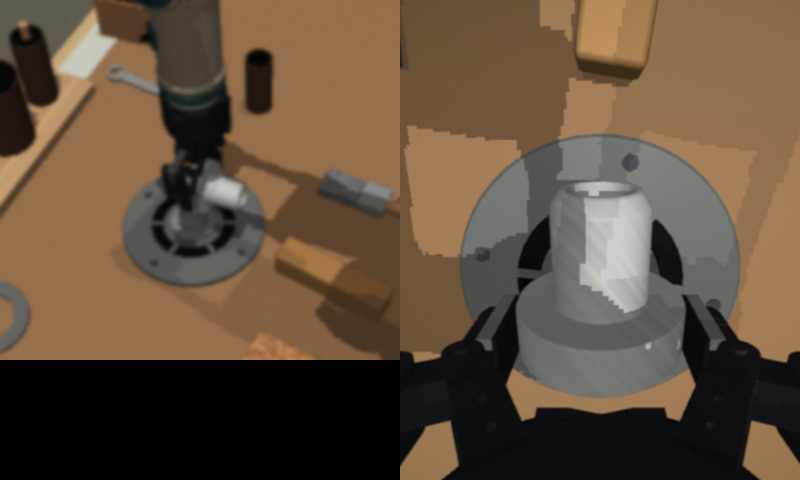

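```bash
cat >> h.py <<'E'
def ang():
    s=get_state();W=get_image("wrist");S=get_image("side"); t=np.array(s["position"])
    out={}
    for q in ("bushing_nose","bushing"):
        rs=[]
        for nm,im in(("W",W),("S",S)):
            c=[(np.linalg.norm(np.array(r["point"])-proj(im,t)),r["score"],r["point"]) for r in place_of(q,im)]
            c=[x for x in c if x[0]<(250 if nm=="W" else 40)]
            if c:
                b=max(c,key=lambda x:x[1]); rs.append(ray(im,b[2])); print(q,nm,np.round(b[2]),round(b[1],2))
        if len(rs)==2: x,e=tri(rs); out[q]=x; print(q,"rel tcp mm",(x-t)*1000,"err",np.round(e,4))
    print(round(s["clock"],2),t,np.array(s["contact_force"]),s["width"])
    for th in range(40,190,5): pass
    return out,W,S,t
E
python3 - <<'E'
from h import *
o,W,S,t=ang()
P=t-[0,0,.012]
for th in range(50,111,10):
    a=np.radians(th); d=np.array([-np.sin(a),0,np.cos(a)]); print(th,proj(W,P+.055*d),proj(S,P+.055*d))
E
```

```text
bushing_nose W [321. 190.] 0.72
bushing_nose S [314. 227.] 0.86
bushing_nose rel tcp mm [-52.2769   1.4734  -3.1843] err [0.0018 0.0018]
bushing W [320. 337.] 0.81
bushing S [291. 220.] 0.76
bushing rel tcp mm [10.8569  0.2543 -7.1518] err [0.0012 0.0012]
8.63 [ 0.5821 -0.0286  0.1044] [-10.5813  -1.1016   5.673 ] 0.06675242374978053
50 [317.5754 240.4807] [310.8923 218.8026]
60 [317.7424 217.4884] [313.0633 221.5703]
70 [317.9141 200.6785] [314.6743 224.3457]
80 [318.0806 189.9071] [315.6822 227.0378]
90 [318.2351 184.5981] [316.0658 229.5617]
100 [318.3736 183.9723] [315.8259 231.8412]
110 [318.4944 187.2139] [314.9835 233.8114]
```

Call:
{"method": "apply_moves", "body": {
  "deltas": [60,6,0,0,0,60,6,0,-30,0,60,3,0,-60,0,60,-12,0,-60,0,60,-12,0,-54,0,60,-12,0,-50,0,60,-12,0,-47,0,60,-8,0,-46,0,60,-4,0,-44,0,60,0,0,-42,0,60,4,0,-38,0,60,4,0,-38,0]
}}

```text
clock: 9.93
position: [0.5895, -0.0289, 0.1511]
ee_rot: [0.011, 0.0, 1.0, -0.001]
contact_force: [0.1, 1.6, 38.8]
width: 0.0665
gripper_force: 42.5
```

```bash
python3 - <<'E'
from h import *
o,W,S,t=ang()
E
```

```text
bushing_nose W [319. 191.] 0.55
bushing_nose S [310. 215.] 0.62
bushing_nose rel tcp mm [-51.2584   0.9338  -6.9577] err [0.002 0.002]
bushing W [319. 351.] 0.74
bushing S [285. 208.] 0.73
bushing rel tcp mm [ 20.423    0.5004 -14.0147] err [0.0008 0.0008]
9.93 [ 0.5895 -0.0289  0.1511] [ 0.105   1.5535 38.7834] 0.06649615708219868
```

Call:
{"method": "apply_moves", "body": {
  "deltas": [60,0,0,-30,0,60,-30,0,-35,0,60,-65,0,-35,0,60,-100,0,-35,0,60,-100,0,-35,0,60,-100,0,0,0,60,-100,0,33,0,60,-100,0,33,0]
}}

```text
clock: 10.9
position: [0.6757, -0.0275, 0.1]
ee_rot: [-0.009, 0.0, 1.0, 0.001]
contact_force: [-3.4, 0.6, -3.0]
width: 0.0666
gripper_force: 38.3
```

```bash
python3 - <<'E'
from h import *
o,W,S,t=ang()
E
```

```text
bushing_nose W [320. 189.] 0.91
bushing_nose S [278. 219.] 0.8
bushing_nose rel tcp mm [-50.0958   2.1873  -9.0868] err [0.0038 0.0038]
bushing W [322. 347.] 0.68
bushing S [255. 210.] 0.56
bushing rel tcp mm [16.9797  1.4177 -7.4023] err [0.0025 0.0025]
10.9 [ 0.6757 -0.0275  0.1   ] [-3.3594  0.5854 -3.0129] 0.06655202072062749
```

Call:
{"method": "apply_moves", "body": {
  "deltas": [60,8,0,0,0,60,15,0,0,0,60,17,0,-5,0,60,17,0,-9,0,60,18,0,-13,0,60,19,0,-17,0,60,20,0,-21,0,60,22,0,-25,0,60,22,0,-25,0]
}}

```text
clock: 11.95
position: [0.6608, -0.0284, 0.1355]
ee_rot: [0.001, 0.0, 1.0, -0.0]
contact_force: [-0.3, -0.3, -2.5]
width: 0.0665
gripper_force: 38.3
```

```bash
python3 - <<'E'
from h import *
o,W,S,t=ang()
E
```

```text
bushing_nose W [322. 192.] 0.94
bushing_nose S [286. 216.] 0.64
bushing_nose rel tcp mm [-51.1122   0.8492 -30.402 ] err [0.0017 0.0017]
bushing W [317. 352.] 0.75
bushing S [258. 202.] 0.64
bushing rel tcp mm [ 22.1202  -0.7005 -13.0389] err [0.0012 0.0012]
11.95 [ 0.6608 -0.0284  0.1355] [-0.326  -0.322  -2.5215] 0.06646502274303756
```

Call:
{"method": "apply_moves", "body": {
  "deltas": [60,0,0,10,0,60,5,0,10,0,60,8,0,6,0,60,10,0,2,0,60,13,0,-2,0,60,16,0,-5,0,60,20,0,-8,0,60,25,0,-12,0,60,30,0,-15,0,60,36,0,-18,0,60,36,0,-18,0]
}}

```text
clock: 13.17
position: [0.6267, -0.0284, 0.1533]
ee_rot: [0.003, 0.0, 1.0, -0.0]
contact_force: [4.6, -0.8, 0.2]
width: 0.0668
gripper_force: 34.9
```

```bash
python3 - <<'E'
from h import *
o,W,S,t=ang()
E
```

```text
bushing_nose W [317. 234.] 0.66
bushing_nose S [286. 218.] 0.94
bushing_nose rel tcp mm [-21.0914  -0.3635 -53.9568] err [0.002 0.002]
bushing W [321. 366.] 0.57
bushing S [289. 214.] 0.69
bushing rel tcp mm [-16.4689   9.7964   3.5862] err [0.0277 0.0277]
13.17 [ 0.6267 -0.0284  0.1533] [ 4.6199 -0.802   0.1772] 0.0668174761111477
```

```bash
python3 - <<'E'
from h import *
o,W,S,t=ang()
for pz in (-.004,-.008,-.012):
  for th in (110,130,140,150,160,170,180):
    a=np.radians(th); d=np.array([-np.sin(a),0,np.cos(a)]); P=t+[0,0,pz]; print(pz,th,proj(W,P+.055*d).round(),proj(S,P+.055*d).round(),proj(W,P-.01*d).round(),proj(S,P-.01*d).round())
print(proj(W,[.601,-.028,.116]),proj(S,[.601,-.028,.116]), [ (r["point"],r["score"]) for r in place_of("spindle_tip",W)[:2]+place_of("spindle_tip",S)[:2]])
both("c8.png")
E
```

```text
bushing_nose W [318. 233.] 0.59
bushing_nose S [288. 214.] 0.94
bushing_nose rel tcp mm [-26.9602   0.1326 -36.4471] err [0.0018 0.0018]
bushing W [319. 366.] 0.87
bushing S [269. 199.] 0.61
bushing rel tcp mm [22.0448  0.006  -3.0346] err [0.0009 0.0009]
13.47 [ 0.6268 -0.0285  0.1529] [ 4.9003 -0.2691  2.3296] 0.06696605428891722
-0.004 110 [318. 189.] [298. 214.] [318. 346.] [274. 200.]
-0.004 130 [318. 204.] [294. 217.] [318. 346.] [275. 200.]
-0.004 140 [319. 215.] [292. 218.] [318. 345.] [275. 199.]
-0.004 150 [319. 228.] [289. 218.] [318. 343.] [276. 199.]
-0.004 160 [319. 242.] [286. 218.] [318. 341.] [276. 199.]
-0.004 170 [319. 256.] [283. 218.] [318. 338.] [277. 199.]
-0.004 180 [319. 272.] [280. 217.] [318. 334.] [277. 200.]
-0.008 110 [318. 188.] [298. 215.] [318. 340.] [274. 201.]
-0.008 130 [319. 203.] [294. 218.] [318. 340.] [275. 201.]
-0.008 140 [319. 214.] [292. 219.] [318. 339.] [275. 201.]
-0.008 150 [319. 226.] [289. 219.] [318. 338.] [276. 200.]
-0.008 160 [319. 239.] [286. 219.] [318. 335.] [276. 200.]
-0.008 170 [319. 254.] [283. 219.] [318. 332.] [277. 200.]
-0.008 180 [319. 269.] [280. 218.] [318. 329.] [277. 201.]
-0.012 110 [318. 186.] [298. 216.] [318. 335.] [274. 202.]
-0.012 130 [319. 201.] [295. 219.] [318. 335.] [275. 202.]
-0.012 140 [319. 212.] [292. 220.] [318. 334.] [275. 202.]
-0.012 150 [319. 224.] [290. 220.] [318. 332.] [276. 202.]
-0.012 160 [319. 237.] [287. 220.] [318. 330.] [276. 202.]
-0.012 170 [319. 252.] [283. 220.] [318. 327.] [277. 202.]
-0.012 180 [319. 267.] [280. 219.] [318. 323.] [278. 202.]
[319.5228 238.6502] [288.2266 214.4974] [([321.9, 366.5], 0.35), ([288.2, 215.3], 0.58)]
13.8667 [ 0.6268 -0.0285  0.1528] [ 5.4139 -0.1607  2.2309] [-0.0156 -1.0132 -0.0238] 0.06677756547279622
```

View pics/c8.png

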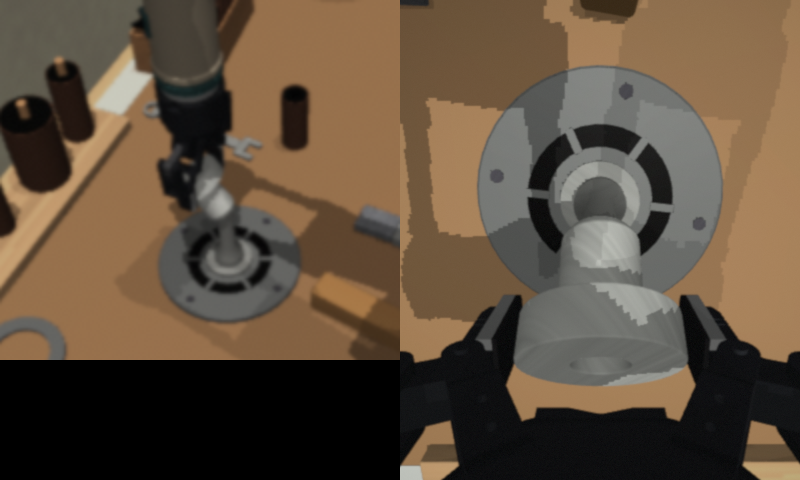

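Call:
{"method": "apply_moves", "body": {
  "deltas": [60,2,0,-5,0,60,5,0,-9,0,60,10,0,-12,0,60,15,0,-14,0,60,20,0,-15,0,60,25,0,-16,0,60,27,0,-16,0,60,27,0,-16,0]
}}

```text
clock: 14.63
position: [0.5969, -0.0283, 0.1689]
ee_rot: [0.0, 0.0, 1.0, -0.0]
contact_force: [2.6, 0.2, -0.0]
width: 0.0663
gripper_force: 32.9
```

```bash
python3 - <<'E'
from h import *
o,W,S,t=ang()
E
```

```text
bushing_nose W [320. 275.] 0.96
bushing_nose S [288. 214.] 0.92
bushing_nose rel tcp mm [  1.3517   0.599  -52.3269] err [0.0024 0.0024]
bushing W [322. 367.] 0.68
bushing S [280. 198.] 0.56
bushing rel tcp mm [20.6419  1.5876 -0.1982] err [0.0009 0.0009]
14.63 [ 0.5969 -0.0283  0.1689] [ 2.6352  0.217  -0.011 ] 0.06625508529882536
```

Call:
{"method": "apply_moves", "body": {
  "deltas": [60,-2,0,4,0,60,-3,0,8,0,60,-3,0,12,0,60,-3,0,16,0,60,-3,0,20,0,60,-3,0,20,0]
}}

```text
clock: 15.43
position: [0.6001, -0.0284, 0.1467]
ee_rot: [-0.001, 0.0, 1.0, 0.0]
contact_force: [4.3, -1.1, -4.9]
width: 0.0668
gripper_force: 32.6
```

```bash
python3 - <<'E'
from h import *
o,W,S,t=ang(); print(get_state()["moment"])
E
```

```text
bushing_nose W [318. 273.] 0.66
bushing_nose S [290. 221.] 0.6
bushing_nose rel tcp mm [ -1.9884  -0.2612 -53.4988] err [0.0002 0.0002]
bushing W [318. 365.] 0.75
15.43 [ 0.6001 -0.0284  0.1467] [ 4.2607 -1.1011 -4.8704] 0.06684332581115925
[-0.2422 -0.8048 -0.0047]
```

Call:
{"method": "apply_moves", "body": {
  "deltas": [60,-1,0,5,0,60,-2,0,10,0,60,-2,0,15,0,60,-2,0,20,0,60,-2,0,20,0]
}}

```text
clock: 16.15
position: [0.604, -0.0285, 0.1368]
ee_rot: [0.004, 0.0, 1.0, -0.001]
contact_force: [-7.6, -0.6, 37.2]
width: 0.0667
gripper_force: 40.0
```

```bash
python3 - <<'E'
from h import *
o,W,S,t=ang(); print(get_state()["moment"])
E
```

```text
bushing_nose W [317. 268.] 0.75
bushing_nose S [288. 223.] 0.54
bushing_nose rel tcp mm [ -0.0651  -0.7572 -59.4651] err [0.0019 0.0019]
bushing W [320. 372.] 0.72
bushing S [280. 206.] 0.52
bushing rel tcp mm [17.6726  1.3441  2.7426] err [0.0015 0.0015]
16.15 [ 0.604  -0.0285  0.1368] [-7.6191 -0.6421 37.2286] 0.06667061454066156
[-0.0309  0.9354 -0.0274]
```

Call:
{"method": "apply_moves", "body": {
  "deltas": [60,3,0,-14,0,60,3,0,-14,0,60,10,0,-14,0,60,10,0,-14,0,60,3,0,-14,0,60,3,0,-10,0,60,3,0,-10,0]
}}

```text
clock: 17.03
position: [0.597, -0.028, 0.1357]
ee_rot: [-0.004, 0.0, 1.0, 0.0]
contact_force: [-1.9, -0.6, -2.5]
width: 0.0666
gripper_force: 34.7
```

```bash
python3 - <<'E'
from h import *
o,W,S,t=ang(); print(get_state()["moment"])
E
```

```text
bushing_nose W [320. 281.] 0.7
bushing_nose S [289. 221.] 0.54
bushing_nose rel tcp mm [  1.1007   0.7838 -45.3089] err [0.0018 0.0018]
bushing W [319. 373.] 0.72
bushing S [282. 207.] 0.76
bushing rel tcp mm [19.3136  0.4924  3.1415] err [0.0005 0.0005]
17.03 [ 0.597  -0.028   0.1357] [-1.8688 -0.6215 -2.4723] 0.06658290950039697
[-0.1725  0.746  -0.0301]
```

Call:
{"method": "apply_moves", "body": {
  "deltas": [60,0,0,-25,0,60,0,0,-55,0,60,0,0,-60,0,60,15,-40,-60,0,60,30,-80,-60,0,60,45,-120,-60,0,60,60,-162,-60,0,60,60,-162,-20,0,60,60,-162,20,0,60,60,-162,50,0,60,60,-162,62,0,60,60,-162,62,0]
}}

```text
clock: 18.33
position: [0.5374, -0.1893, 0.0726]
ee_rot: [-0.003, 0.001, 1.0, 0.002]
contact_force: [-1.0, 1.0, -2.0]
width: 0.0667
gripper_force: 34.7
```

```bash
python3 - <<'E'
from h import *
o,W,S,t=ang(); print(get_state()["moment"])
E
```

```text
bushing_nose W [318. 282.] 0.79
bushing_nose S [334. 202.] 0.59
bushing_nose rel tcp mm [  4.9058  -0.3788 -51.7638] err [0.0022 0.0022]
bushing S [330. 186.] 0.59
18.33 [ 0.5374 -0.1893  0.0726] [-0.9726  0.9799 -1.9576] 0.06673930164023144
[-0.0106  0.0727  0.046 ]
```

Call:
{"method": "apply_moves", "body": {
  "deltas": [60,0,0,5,0,60,0,0,10,0,60,0,0,13,0,60,0,0,13,0]
}}

```text
clock: 18.97
position: [0.5388, -0.1899, 0.0624]
ee_rot: [-0.001, 0.0, 1.0, 0.0]
contact_force: [-0.7, -0.4, -1.4]
width: 0.0667
gripper_force: 34.7
```

Call:
{"method": "apply_moves", "body": {
  "deltas": [60,0,0,3,0,60,0,0,3,0]
}}

```text
clock: 19.13
position: [0.5392, -0.1901, 0.0597]
ee_rot: [-0.0, 0.0, 1.0, 0.0]
contact_force: [-0.3, 0.4, -1.9]
width: 0.0668
gripper_force: 34.7
```

Call:
{"method": "apply_moves", "body": {
  "deltas": [60,0,0,3,0,60,0,0,3,0]
}}

```text
clock: 19.3
position: [0.5392, -0.1902, 0.0568]
ee_rot: [-0.0, 0.0, 1.0, 0.0]
contact_force: [-0.7, 0.6, -2.5]
width: 0.0664
gripper_force: 34.7
```

Call:
{"method": "apply_moves", "body": {
  "deltas": [60,0,0,3,0,60,0,0,3,0]
}}

```text
clock: 19.47
position: [0.5392, -0.1902, 0.0538]
ee_rot: [-0.0, 0.0, 1.0, 0.0]
contact_force: [-0.5, 0.1, -2.0]
width: 0.0667
gripper_force: 34.7
```

Call:
{"method": "apply_moves", "body": {
  "deltas": [60,0,0,3,0,60,0,0,3,0]
}}

```text
clock: 19.63
position: [0.5399, -0.1903, 0.0532]
ee_rot: [0.001, 0.0, 1.0, -0.0]
contact_force: [-4.1, 1.5, 10.7]
width: 0.0664
gripper_force: 35.8
```

Call:
{"method": "apply_moves", "body": {
  "deltas": [60,0,0,2,0,60,0,0,2,0]
}}

```text
clock: 19.8
position: [0.5403, -0.1903, 0.053]
ee_rot: [0.001, 0.0, 1.0, -0.0]
contact_force: [-4.7, 2.6, 21.3]
width: 0.0666
gripper_force: 36.6
```

```bash
python3 - <<'E'
from h import *
o,W,S,t=ang()
nose=np.array([t[0]+.003,t[1],0])
for th in (-10,0,10,20):
    for nx in (0,.006):
        a=np.radians(th);d=np.array([np.sin(a),0,np.cos(a)]); n=t+[nx,0,0]; n[2]=.0
        n=n+np.array([0,0,.015*abs(np.sin(a))]); print(th,nx,proj(W,n).round(),proj(S,n).round(),proj(W,n+.065*d).round(),proj(S,n+.065*d).round())
g=W["frame"].astype(int); 
print("col320 rows 230-410 step6",[tuple(g[r,320]) for r in range(230,412,7)])
E
```

```text
bushing_nose W [317. 281.] 0.88
bushing_nose S [334. 206.] 0.66
bushing_nose rel tcp mm [  4.8311  -1.0082 -53.5796] err [0.0014 0.0014]
bushing W [320. 370.] 0.61
bushing S [331. 194.] 0.72
bushing rel tcp mm [16.5759  2.1498  0.4087] err [0.0035 0.0035]
19.8 [ 0.5403 -0.1903  0.053 ] [-4.6622  2.6144 21.2907] 0.06664399729472009
-10 0 [319. 278.] [335. 206.] [318. 317.] [340. 192.]
-10 0.006 [319. 288.] [333. 206.] [318. 332.] [338. 191.]
0 0 [319. 276.] [335. 207.] [318. 343.] [336. 191.]
0 0.006 [319. 286.] [333. 206.] [318. 357.] [334. 191.]
10 0 [319. 278.] [335. 206.] [318. 371.] [332. 190.]
10 0.006 [319. 288.] [333. 206.] [318. 385.] [330. 189.]
20 0 [319. 280.] [335. 206.] [318. 395.] [328. 188.]
20 0.006 [319. 290.] [334. 205.] [318. 408.] [326. 188.]
col320 rows 230-410 step6 [(np.int64(117), np.int64(90), np.int64(62)), (np.int64(117), np.int64(91), np.int64(62)), (np.int64(152), np.int64(116), np.int64(81)), (np.int64(99), np.int64(76), np.int64(53)), (np.int64(101), np.int64(102), np.int64(98)), (np.int64(99), np.int64(100), np.int64(96)), (np.int64(98), np.int64(100),
[... 193 characters left out ...]
119)), (np.int64(123), np.int64(125), np.int64(120)), (np.int64(123), np.int64(125), np.int64(120)), (np.int64(126), np.int64(128), np.int64(123)), (np.int64(126), np.int64(128), np.int64(123)), (np.int64(125), np.int64(127), np.int64(122)), (np.int64(125), np.int64(126), np.int64(122)), (np.int64(95), np.int64(96), np.int64(93)), (np.int64(99), np.int64(100), np.int64(97)), (np.int64(105), np.int64(106), np.int64(102)), (np.int64(99), np.int64(100), np.int64(97)), (np.int64(99), np.int64(101), np.int64(97)), (np.int64(98), np.int64(100), np.int64(96)), (np.int64(102), np.int64(104), np.int64(100)), (np.int64(127), np.int64(129), np.int64(124)), (np.int64(126), np.int64(128), np.int64(123))]
```

Call:
{"method": "apply_moves", "body": {
  "deltas": [60,3,0,0,0,60,6,0,0,0,60,7,0,0,0,62,7,0,-2,0,66,7,0,-2,0,67,7,0,-2,0,68,7,0,-2,0,70,7,0,-2,0,75,7,0,-2,0,85,7,0,-2,0,85,7,0,-2,0]
}}

```text
clock: 21.02
position: [0.5321, -0.1902, 0.0508]
ee_rot: [-0.0, 0.0, 1.0, 0.0]
contact_force: [0.0, 0.1, -0.3]
width: 0.0852
gripper_force: 0.0
```

```bash
python3 - <<'E'
from h import *
o,W,S,t=ang()
for dx in (0,.003,.006,.01):
  n=t+[dx,0,0];n[2]=0;print(dx,proj(W,n).round(),proj(S,n).round(),proj(W,n+[0,0,.065]).round(),proj(S,n+[0,0,.065]).round())
E
```

```text
bushing W [318. 359.] 0.83
bushing S [337. 192.] 0.79
bushing rel tcp mm [ 4.9288  0.5337 12.8234] err [0.0014 0.0014]
21.02 [ 0.5321 -0.1902  0.0508] [ 0.0216  0.0587 -0.3493] 0.08521765210735668
0 [319. 278.] [338. 208.] [318. 346.] [339. 192.]
0.003 [319. 283.] [337. 207.] [318. 353.] [338. 192.]
0.006 [319. 288.] [336. 207.] [318. 360.] [337. 191.]
0.01 [319. 295.] [335. 207.] [318. 369.] [335. 191.]
```

Call:
{"method": "apply_moves", "body": {
  "deltas": [85,0,0,-40,0,85,0,0,-80,0,85,0,0,-120,0,85,5,35,-150,0,85,10,75,-150,0,85,15,115,-150,0,85,20,155,-150,0,85,25,195,-150,0,85,30,235,-150,0,85,35,275,-150,0,85,40,315,-150,0,85,45,355,-150,0]
}}

```text
clock: 22.32
position: [0.4869, 0.1666, 0.2015]
ee_rot: [0.0, 0.0, 1.0, 0.0]
contact_force: [0.4, -0.5, -0.8]
width: 0.0851
gripper_force: 0.0
```

Call:
{"method": "apply_moves", "body": {
  "deltas": [85,12,40,0,0,85,25,80,0,0,85,37,120,0,0,85,37,125,0,0,85,37,125,0,0]
}}

```text
clock: 22.73
position: [0.4497, 0.2921, 0.2013]
ee_rot: [0.0, -0.002, 1.0, 0.0]
contact_force: [1.1, -0.3, 1.3]
width: 0.0851
gripper_force: 0.0
```

```bash
python3 - <<'E'
from h import *
for i in range(2):
  W=look("d",["drum","washer","bushing"])
S=get_image("side");T=get_image("top")
for n in ("drum","washer","bushing"):
  for k,im in (("S",S),("T",T)): print(n,k,[(np.round(r["point"]),round(r["score"],2),at_z(im,r["point"],.065 if n[0]=="b" else 0)) for r in place_of(n,im) if r["score"]>.3])
E
```

```text
d clk 22.73 tcp [0.4497 0.2921 0.2013] x' [-1.     -0.0043 -0.0002] cam [0.3777 0.2926 0.3269]
washer [314.  342.6] 0.85 [0.5851 0.2871 0.    ]
washer [ 22.3 357. ] 0.65 [ 0.6042 -0.0265  0.    ]
d clk 22.93 tcp [0.451  0.2884 0.2012] x' [-1.      0.0019  0.0001] cam [0.379  0.2894 0.3269]
drum [321.9 238.5] 0.57 [0.4714 0.2906 0.    ]
washer [317.4 342.8] 0.75 [0.5865 0.2858 0.    ]
drum S [(array([283., 366.]), 0.83, array([0.4701, 0.2837, 0.    ]))]
drum T [(array([230., 132.]), 0.65, array([0.7722, 0.2054, 0.    ])), (array([189., 250.]), 0.55, array([0.469 , 0.2936, 0.    ]))]
washer S [(array([237., 346.]), 0.66, array([0.5877, 0.2828, 0.    ]))]
washer T [(array([194., 205.]), 0.81, array([0.5804, 0.2877, 0.    ])), (array([190., 249.]), 0.72, array([0.4715, 0.2935, 0.    ])), (array([250., 284.]), 0.32, array([0.387 , 0.1422, 0.    ]))]
bushing S [(array([335., 190.]), 0.77, array([ 0.5438, -0.1925,  0.065 ])), (array([461., 222.]), 0.75, array([ 0.2048, -0.2162,  0.065 ])), (array([289., 210.]), 0.67, array([ 0.6284, -0.0801,  0.065 ])), (array([421., 217.]), 0.39, array([ 0.3041, -0.1913,  0.065 ]))]
bushing T [(array([392., 218.]), 0.93, array([ 0.5437, -0.1994,  0.065 ])), (array([454., 330.]), 0.73, array([ 0.2824, -0.34  ,  0.065 ])), (array([412., 319.]), 0.65, array([ 0.3072, -0.2427,  0.065 ])), (array([424., 358.]), 0.64, array([ 0.2172, -0.2691,  0.065 ])), (array([254., 284.]), 0.37, array([0.3831, 0.1252, 0.065 ]))]
```

Call:
{"method": "apply_moves", "body": {
  "deltas": [85,-20,0,0,0,85,-20,0,40,0,85,-20,0,80,0,85,-20,0,115,0,85,-20,0,136,0,85,-20,0,136,0,60,-20,0,136,0,50,-20,0,136,0,50,-20,0,136,0,50,-20,0,136,0,50,-20,0,136,0],
  "squeeze": 40
}}

```text
clock: 24.45
position: [0.4721, 0.2901, 0.0674]
ee_rot: [0.002, 0.0, 1.0, 0.001]
contact_force: [-1.0, -2.9, 5.4]
width: 0.059
gripper_force: 44.6
```

Call:
{"method": "apply_moves", "body": {
  "deltas": [50,0,0,-15,0,50,0,0,-50,0,50,0,0,-90,0,50,0,0,-120,0,50,0,0,-120,0]
}}

```text
clock: 24.87
position: [0.4743, 0.2921, 0.1924]
ee_rot: [0.006, 0.0, 1.0, 0.004]
contact_force: [3.1, 1.0, -2.9]
width: 0.0586
gripper_force: 45.5
```

```bash
python3 - <<'E'
from h import *
s=get_state();t=np.array(s["position"]);print(t,s["contact_force"],s["width"])
for k in ("wrist","side"):
    im=get_image(k)
    print(k,[(np.round(r["point"]),round(r["score"],2)) for r in place_of("drum",im)[:3]],[ (dx,proj(im,t+[dx,0,-.062]).round(1)) for dx in(-.004,0,.004)])
E
```

```text
[0.4743 0.2921 0.1924] [ 3.1494  1.0131 -2.9328] 0.05857054704038954
wrist [(array([320., 271.]), 0.76), (array([  8., 339.]), 0.31)] [(-0.004, array([318. , 262.5])), (0, array([318. , 269.1])), (0.004, array([318. , 275.6]))]
side [(array([278., 347.]), 0.7)] [(-0.004, array([275.9, 345.4])), (0, array([274.1, 344.6])), (0.004, array([272.3, 343.9]))]
```

Call:
{"method": "apply_moves", "body": {
  "deltas": [50,-10,-20,-12,0,50,-24,-60,-15,0,50,-40,-100,-15,0,50,-56,-140,-15,0,50,-72,-180,-15,0,50,-88,-220,-15,0,50,-104,-260,-15,0,50,-118,-295,-15,0,50,-128,-319,-15,0,50,-128,-319,-15,0,50,-128,-319,-15,0]
}}

```text
clock: 25.98
position: [0.5977, -0.0309, 0.1973]
ee_rot: [-0.003, 0.002, 1.0, 0.001]
contact_force: [-0.6, 0.3, -4.3]
width: 0.0588
gripper_force: 45.8
```

```bash
cat >> h.py <<'E'
def chk(thing,dz):
    for i in range(2):
        s=get_state();t=np.array(s["position"]);print(round(s["clock"],2),t,np.array(s["contact_force"]),s["width"])
        for k in ("wrist","side"):
            im=get_image(k)
            for n,z in ((thing,t[2]+dz),("spindle_tip",.116),("spindle_seat",.016)):
                for r in place_of(n,im)[:3]:
                    if r["score"]>.4: print(k,n,round(r["score"],2),np.round(r["point"]),at_z(im,r["point"],z))
E
python3 -c "
from h import *
chk('drum',-.066)"
```

```text
25.98 [ 0.5977 -0.0309  0.1973] [-0.5524  0.3035 -4.2811] 0.05877543235383102
wrist drum 0.61 [322. 267.] [ 0.5971 -0.029   0.1313]
wrist spindle_seat 0.65 [324. 228.] [ 0.6014 -0.0268  0.016 ]
side drum 0.97 [292. 210.] [ 0.593  -0.0339  0.1313]
side spindle_tip 0.98 [289. 214.] [ 0.5995 -0.0304  0.116 ]
side spindle_seat 0.82 [290. 240.] [ 0.6028 -0.0235  0.016 ]
26.38 [ 0.5982 -0.0282  0.2004] [ 0.6149  0.2117 -3.4682] 0.058628550254208676
wrist drum 0.84 [320. 270.] [ 0.5994 -0.0277  0.1344]
wrist spindle_seat 0.81 [321. 224.] [ 0.5998 -0.0269  0.016 ]
side drum 0.71 [291. 211.] [ 0.5918 -0.0267  0.1344]
side spindle_tip 0.82 [289. 213.] [ 0.6003 -0.0325  0.116 ]
side spindle_seat 0.88 [291. 240.] [ 0.5982 -0.0237  0.016 ]
```

Call:
{"method": "apply_moves", "body": {
  "deltas": [50,-2,0,20,0,50,-2,0,45,0,50,-2,0,70,0,50,-2,0,82,0,50,-2,0,82,0]
}}

```text
clock: 27.2
position: [0.598, -0.029, 0.1149]
ee_rot: [-0.004, 0.0, 1.0, 0.001]
contact_force: [-1.7, -0.3, -4.5]
width: 0.0588
gripper_force: 45.7
```

Call:
{"method": "apply_moves", "body": {
  "deltas": [50,0,0,5,0,50,0,0,10,0,50,0,0,15,0,50,0,0,20,0,50,0,0,20,0]
}}

```text
clock: 27.62
position: [0.6001, -0.0292, 0.0977]
ee_rot: [-0.0, 0.0, 1.0, 0.0]
contact_force: [-0.7, 1.0, -4.4]
width: 0.0586
gripper_force: 45.7
```

```bash
python3 -c "
from h import *
chk('drum',-.066)"
```

```text
27.62 [ 0.6001 -0.0292  0.0977] [-0.6774  1.0085 -4.3661] 0.05857881896036447
wrist drum 0.76 [321. 268.] [ 0.6001 -0.0281  0.0317]
wrist spindle_tip 0.69 [321. 351.] [ 0.5997 -0.0282  0.116 ]
wrist spindle_seat 0.49 [322. 267.] [ 0.6053 -0.027   0.016 ]
side drum 0.96 [294. 235.] [ 0.5932 -0.0318  0.0317]
side drum 0.62 [362. 272.] [0.3905 0.0041 0.0317]
side drum 0.45 [288. 214.] [ 0.6383 -0.0915  0.0317]
side spindle_tip 0.79 [286. 215.] [ 0.6052 -0.0259  0.116 ]
side spindle_seat 0.87 [292. 241.] [ 0.5961 -0.0235  0.016 ]
28.02 [ 0.6007 -0.0293  0.0986] [-0.0031 -0.602  -4.7174] 0.05899318665198422
wrist drum 0.89 [323. 268.] [ 0.6008 -0.027   0.0326]
wrist spindle_tip 0.56 [321. 349.] [ 0.5998 -0.0283  0.116 ]
side drum 0.91 [295. 236.] [ 0.5899 -0.0304  0.0326]
side spindle_tip 0.67 [286. 214.] [ 0.6053 -0.0261  0.116 ]
side spindle_seat 0.88 [290. 238.] [ 0.6039 -0.0288  0.016 ]
```

Call:
{"method": "apply_moves", "body": {
  "deltas": [50,0,1,4,0,50,0,1,8,0,50,0,1,12,0,50,0,1,14,0,50,0,1,14,0]
}}

```text
clock: 28.83
position: [0.6002, -0.0282, 0.0838]
ee_rot: [-0.0, 0.0, 1.0, 0.0]
contact_force: [0.5, -0.0, -3.6]
width: 0.0586
gripper_force: 45.8
```

Call:
{"method": "apply_moves", "body": {
  "deltas": [50,0,0,2,0,50,0,0,2,0]
}}

```text
clock: 29.0
position: [0.6007, -0.0283, 0.0835]
ee_rot: [0.0, 0.0, 1.0, 0.0]
contact_force: [-2.4, 1.0, 3.8]
width: 0.0588
gripper_force: 46.4
```

Call:
{"method": "apply_moves", "body": {
  "deltas": [50,0,0,2,0,50,0,0,2,0]
}}

```text
clock: 29.17
position: [0.6008, -0.0283, 0.0834]
ee_rot: [0.001, 0.0, 1.0, -0.0]
contact_force: [-5.7, 0.4, 15.0]
width: 0.0587
gripper_force: 47.4
```

Call:
{"method": "apply_moves", "body": {
  "deltas": [55,0,0,-1,0,65,0,0,-2,0,85,0,0,-2,0,85,0,0,-2,0,85,0,0,-40,0,85,0,0,-80,0,85,0,30,-105,0,85,4,70,-105,0,85,8,110,-105,0,85,12,150,-105,0,85,20,190,-105,0,85,30,230,-105,0]
}}

```text
clock: 30.17
position: [0.5708, 0.2035, 0.1852]
ee_rot: [0.001, 0.0, 1.0, 0.0]
contact_force: [1.0, -0.2, 0.7]
width: 0.0851
gripper_force: 0.0
```

Call:
{"method": "apply_moves", "body": {
  "deltas": [85,10,40,0,0,85,20,80,0,0,85,25,85,0,0,85,25,85,0,0]
}}

```text
clock: 30.5
position: [0.5442, 0.2894, 0.1849]
ee_rot: [-0.0, -0.002, 1.0, 0.0]
contact_force: [1.0, -1.4, 0.3]
width: 0.0851
gripper_force: 0.0
```

```bash
python3 - <<'E'
from h import *
for i in range(3): look("e",["washer"])
S=get_image("side")
print([(np.round(r["point"]),round(r["score"],2),at_z(S,r["point"],.016)) for r in place_of("drum",S)[:3]])
E
```

```text
e clk 30.5 tcp [0.5442 0.2894 0.1849] x' [-1.     -0.0042  0.0009] cam [0.4723 0.2899 0.3106]
e clk 30.6 tcp [0.5457 0.2863 0.185 ] x' [-1.     -0.0006 -0.0001] cam [0.4737 0.2872 0.3107]
e clk 30.7 tcp [0.5463 0.2852 0.1852] x' [-1.      0.0019 -0.0002] cam [0.4743 0.2863 0.3108]
[(array([290., 238.]), 0.59, array([ 0.6042, -0.0312,  0.016 ]))]
```

Call:
{"method": "apply_moves", "body": {
  "deltas": [85,-20,0,20,0,85,-39,1,60,0,85,-39,1,95,0,85,-39,1,125,0,85,-39,1,135,0,85,-39,1,135,0]
}}

```text
clock: 31.4
position: [0.5827, 0.2862, 0.0471]
ee_rot: [-0.003, 0.001, 1.0, -0.001]
contact_force: [-0.1, -0.2, 0.3]
width: 0.0854
gripper_force: 0.0
```

```bash
python3 - <<'E'
from h import *
for i in range(2): W=look("e",["washer"],.15,{"washer":0})
S=get_image("side")
print([(np.round(r["point"]),round(r["score"],2),at_z(S,r["point"],0)) for r in place_of("washer",S)[:3]])
# grey (metal) mask ring vs brown bench
f=W["frame"].astype(int); m=((abs(f[:,:,0]-f[:,:,2])<14)&(f.sum(2)>150)).astype(np.uint8)
c,_=cv2.findContours(m,cv2.RETR_EXTERNAL,cv2.CHAIN_APPROX_NONE)
for k in c:
    if len(k)>80:
        e=cv2.fitEllipse(k); print(np.round(e[0]),np.round(e[1]),cv2.contourArea(k),cv2.boundingRect(k),at_z(W,e[0],.008))
E
```

```text
e clk 31.4 tcp [0.5827 0.2862 0.0471] x' [-1.      0.0015  0.0065] cam [0.5116 0.2874 0.1733]
e clk 31.5 tcp [0.5856 0.2877 0.0514] x' [-1.      0.0009 -0.0016] cam [0.5134 0.2885 0.177 ]
[(array([240., 347.]), 0.91, array([ 0.5804,  0.2833, -0.    ]))]
[462. 336.] [17. 80.] 734.0 (434, 302, 49, 61) [0.6166 0.3659 0.008 ]
[179. 336.] [17. 81.] 738.5 (158, 302, 49, 61) [0.6166 0.2113 0.008 ]
[318. 277.] [114. 120.] 10782.5 (258, 220, 122, 115) [0.5824 0.2875 0.008 ]
```

Call:
{"method": "apply_moves", "body": {
  "deltas": [85,2,0,15,0,85,2,0,26,0,85,2,0,31,0,85,2,0,31,0,66,2,0,31,0,55,2,0,31,0,55,2,0,31,0,55,2,0,31,0,55,2,0,31,0],
  "squeeze": 40
}}

```text
clock: 32.45
position: [0.5838, 0.2878, 0.021]
ee_rot: [0.001, 0.0, 1.0, 0.0]
contact_force: [-0.5, -1.4, 4.7]
width: 0.0553
gripper_force: 2.7
```

```bash
python3 -c "
from h import *
s=get_state();print(s['position'],s['contact_force'],s['width'],s['gripper_force'])"
```

```text
[0.5838 0.2878 0.021 ] [-0.4538 -1.3824  4.6678] 0.05530855680527911 2.672336307341361
```

Call:
{"method": "apply_moves", "body": {
  "deltas": [60,0,0,-10,0,72,0,0,-10,0,72,0,0,-10,0,72,0,0,-4,0,72,0,0,0,0,72,0,0,3,0,72,0,0,3,0]
}}

```text
clock: 33.03
position: [0.5817, 0.2874, 0.0148]
ee_rot: [-0.001, 0.0, 1.0, -0.0]
contact_force: [-0.2, 0.2, -0.8]
width: 0.0722
gripper_force: 0.0
```

Call:
{"method": "apply_moves", "body": {
  "deltas": [72,0,0,2,0,72,0,0,2,0]
}}

```text
clock: 33.2
position: [0.5824, 0.2876, 0.0137]
ee_rot: [-0.0, 0.0, 1.0, -0.0]
contact_force: [-1.3, -0.1, -0.2]
width: 0.0721
gripper_force: 0.0
```

Call:
{"method": "apply_moves", "body": {
  "deltas": [72,0,0,2,0,72,0,0,2,0]
}}

```text
clock: 33.37
position: [0.5825, 0.2877, 0.012]
ee_rot: [-0.0, 0.0, 1.0, -0.0]
contact_force: [0.2, 0.3, 0.5]
width: 0.0722
gripper_force: 0.0
```

Call:
{"method": "apply_moves", "body": {
  "deltas": [72,0,0,2,0,72,0,0,2,0]
}}

```text
clock: 33.53
position: [0.5825, 0.2877, 0.0101]
ee_rot: [-0.0, 0.0, 1.0, -0.0]
contact_force: [-0.1, 0.7, -0.0]
width: 0.072
gripper_force: 0.0
```

Call:
{"method": "apply_moves", "body": {
  "deltas": [68,0,0,0,0,64,0,0,0,0,58,0,0,0,0,58,0,0,0,0,58,0,0,0,0]
}}

```text
clock: 33.95
position: [0.5832, 0.2878, 0.0117]
ee_rot: [0.001, 0.0, 1.0, 0.0]
contact_force: [-0.7, -0.5, 6.7]
width: 0.0623
gripper_force: 45.8
```

Call:
{"method": "apply_moves", "body": {
  "deltas": [58,0,0,-20,0,58,0,0,-60,0,58,0,0,-100,0,58,0,-30,-140,0,58,-2,-70,-160,0,58,-4,-110,-160,0,58,-8,-150,-160,0,58,-10,-190,-160,0,58,-12,-230,-160,0,58,-14,-265,-160,0,58,-16,-295,-160,0,58,-18,-316,-160,0]
}}

```text
clock: 34.95
position: [0.6001, -0.0316, 0.1702]
ee_rot: [-0.0, 0.001, 1.0, -0.001]
contact_force: [0.3, 0.2, -1.0]
width: 0.0616
gripper_force: 44.4
```

Call:
{"method": "apply_moves", "body": {
  "deltas": [58,0,0,0,0,58,0,0,0,0,58,0,0,0,0]
}}

```text
clock: 35.2
position: [0.6001, -0.0278, 0.17]
ee_rot: [-0.0, 0.0, 1.0, 0.001]
contact_force: [-0.6, -0.0, -1.0]
width: 0.062
gripper_force: 44.4
```

```bash
python3 -c "
from h import *
chk('washer',-.0117)"
```

```text
35.2 [ 0.6001 -0.0278  0.17  ] [-0.5927 -0.0192 -0.9724] 0.06199436446452452
wrist spindle_tip 0.84 [318. 276.] [ 0.6    -0.0278  0.116 ]
wrist spindle_seat 0.69 [320. 232.] [ 0.6018 -0.027   0.016 ]
side washer 0.52 [288. 203.] [ 0.5985 -0.0305  0.1583]
side spindle_tip 0.7 [290. 215.] [ 0.5969 -0.0266  0.116 ]
side spindle_seat 0.79 [291. 240.] [ 0.5991 -0.0251  0.016 ]
35.6 [ 0.6005 -0.0276  0.1703] [ 0.3183 -0.4079 -2.0019] 0.06195776792444739
wrist spindle_tip 0.78 [318. 275.] [ 0.6004 -0.0279  0.116 ]
wrist spindle_tip 0.54 [120. 149.] [ 0.5336 -0.1265  0.116 ]
wrist spindle_seat 0.74 [320. 229.] [ 0.5993 -0.0274  0.016 ]
side washer 0.74 [288. 203.] [ 0.5986 -0.0297  0.1586]
side washer 0.72 [288. 213.] [ 0.586  -0.0001  0.1586]
side washer 0.45 [340. 324.] [0.3673 0.2124 0.1586]
side spindle_tip 0.68 [287. 202.] [ 0.6204 -0.0631  0.116 ]
side spindle_tip 0.57 [290. 214.] [ 0.5984 -0.0315  0.116 ]
side spindle_seat 0.91 [293. 240.] [ 0.5937 -0.0277  0.016 ]
side spindle_seat 0.55 [335. 208.] [ 0.5339 -0.1735  0.016 ]
```

Call:
{"method": "apply_moves", "body": {
  "deltas": [58,0,0,15,0,58,0,0,30,0,58,0,0,45,0,58,0,0,55,0,58,0,0,58,0,58,0,0,58,0]
}}

```text
clock: 36.5
position: [0.6, -0.0283, 0.1114]
ee_rot: [-0.001, 0.0, 1.0, 0.0]
contact_force: [0.3, 0.9, -1.1]
width: 0.062
gripper_force: 44.4
```

Call:
{"method": "apply_moves", "body": {
  "deltas": [58,0,0,2,0,58,0,0,2,0]
}}

```text
clock: 36.67
position: [0.6011, -0.0284, 0.1109]
ee_rot: [0.001, 0.0, 1.0, -0.0]
contact_force: [0.3, -0.1, -1.1]
width: 0.0618
gripper_force: 44.4
```

Call:
{"method": "apply_moves", "body": {
  "deltas": [58,0,0,2,0,58,0,0,2,0]
}}

```text
clock: 36.83
position: [0.6007, -0.0283, 0.1086]
ee_rot: [0.0, 0.0, 1.0, -0.0]
contact_force: [0.2, 0.6, -2.3]
width: 0.0617
gripper_force: 44.5
```

Call:
{"method": "apply_moves", "body": {
  "deltas": [58,0,0,1.5,0,58,0,0,1.5,0]
}}

```text
clock: 37.0
position: [0.6009, -0.0284, 0.1077]
ee_rot: [0.001, 0.0, 1.0, -0.0]
contact_force: [-0.9, -0.1, 2.6]
width: 0.0618
gripper_force: 44.8
```

Call:
{"method": "apply_moves", "body": {
  "deltas": [58,0,0,1.5,0,58,0,0,1.5,0]
}}

```text
clock: 37.17
position: [0.601, -0.0284, 0.1076]
ee_rot: [0.001, 0.0, 1.0, -0.0]
contact_force: [-4.1, 0.4, 10.5]
width: 0.0622
gripper_force: 45.4
```

Call:
{"method": "apply_moves", "body": {
  "deltas": [64,0,0,-1.5,0,70,0,0,-1.5,0,85,0,0,-1.5,0,85,0,0,-1.5,0,85,0,0,-30,0,85,0,0,-65,0,85,25,-40,-65,0,85,40,-80,-65,0,85,60,-120,-65,0,85,80,-155,-65,0,85,90,-162,-65,0,85,90,-162,-65,0]
}}

```text
clock: 38.17
position: [0.5076, -0.1934, 0.1699]
ee_rot: [-0.001, 0.002, 1.0, -0.0]
contact_force: [-0.1, 0.5, 0.0]
width: 0.0848
gripper_force: 0.0
```

Call:
{"method": "apply_moves", "body": {
  "deltas": [85,0,0,0,0,85,0,0,0,0]
}}

```text
clock: 38.33
position: [0.5109, -0.1898, 0.1702]
ee_rot: [0.0, 0.0, 1.0, 0.0]
contact_force: [-0.4, -0.4, 0.8]
width: 0.0852
gripper_force: 0.0
```

```bash
python3 - <<'E'
from h import *
for i in range(2): look("f",["bushing","washer"],.4,{"bushing":.065,"washer":.096})
S=get_image("side");T=get_image("top")
for k,im in(("S",S),("T",T)):
  for n,z in (("washer",.096),("bushing",.065),("spindle_tip",.116)): print(k,n,[(round(r["score"],2),at_z(im,r["point"],z)) for r in place_of(n,im)[:4]])
E
```

```text
f clk 38.33 tcp [ 0.5109 -0.1898  0.1702] x' [-1.      0.0008 -0.0006] cam [ 0.4388 -0.1891  0.2958]
bushing [318.9 283.2] 0.86 [ 0.5372 -0.1899  0.065 ]
f clk 38.48 tcp [ 0.5112 -0.1892  0.1702] x' [-1.     -0.0012 -0.0003] cam [ 0.4391 -0.1886  0.2958]
bushing [315.7 279.9] 0.94 [ 0.535  -0.1915  0.065 ]
S washer [(0.51, array([ 0.5993, -0.0378,  0.096 ]))]
S bushing [(0.83, array([ 0.2966, -0.1996,  0.065 ])), (0.79, array([ 0.2792, -0.2935,  0.065 ])), (0.69, array([ 0.536, -0.185,  0.065])), (0.58, array([ 0.2031, -0.2215,  0.065 ]))]
S spindle_tip [(0.81, array([ 0.601 , -0.0357,  0.116 ])), (0.65, array([ 0.6   , -0.0208,  0.116 ]))]
T washer [(0.73, array([ 0.6019, -0.0297,  0.096 ])), (0.39, array([ 0.7214, -0.2214,  0.096 ]))]
T bushing [(0.87, array([ 0.2762, -0.3347,  0.065 ])), (0.65, array([ 0.2116, -0.2699,  0.065 ])), (0.45, array([ 0.5447, -0.2015,  0.065 ]))]
T spindle_tip [(0.8, array([ 0.5968, -0.035 ,  0.116 ])), (0.69, array([ 0.5132, -0.1719,  0.116 ]))]
```

Call:
{"method": "apply_moves", "body": {
  "deltas": [85,-15,0,0,0,85,-25,0,20,0,85,-25,0,60,0,85,-25,0,95,0,85,-25,0,112,0,85,-25,0,112,0,75,-25,0,112,0,71,-25,0,112,0,68,-25,0,112,0,62,-25,0,112,0,58,-25,0,112,0,58,-25,0,112,0],
  "squeeze": 60
}}

```text
clock: 40.03
position: [0.5369, -0.1909, 0.0609]
ee_rot: [0.002, 0.0, 1.0, -0.001]
contact_force: [-1.0, 1.0, 5.8]
width: 0.0655
gripper_force: 66.5
```

```bash
python3 - <<'E'
from h import *
o,W,S,t=ang()
n=np.array([.5362,-.19,.065]);print(proj(W,n),proj(S,n))
E
```

```text
bushing_nose S [336. 208.] 0.63
bushing W [320. 332.] 0.56
bushing S [336. 192.] 0.71
bushing rel tcp mm [ 3.85    0.9086 -1.4105] err [0.0002 0.0002]
40.03 [ 0.5369 -0.1909  0.0609] [-1.0161  1.0008  5.8346] 0.06551765726911622
[320.2854 329.6646] [337.2347 191.6349]
```

Call:
{"method": "apply_moves", "body": {
  "deltas": [58,0,0,-15,0,58,0,0,-50,0,58,0,0,-90,0,58,0,0,-125,0,58,-10,20,-137,0,58,-25,60,-137,0,58,-40,100,-137,0,58,-54,135,-137,0,58,-64,162,-137,0,58,-64,162,-137,0,58,-64,162,-137,0,58,-64,162,-137,0]
}}

```text
clock: 41.33
position: [0.5993, -0.0285, 0.1958]
ee_rot: [0.0, -0.0, 1.0, -0.0]
contact_force: [-0.9, -0.8, -1.2]
width: 0.0658
gripper_force: 67.9
```

```bash
python3 - <<'E'
from h import *
o,W,S,t=ang()
for k,x in(("nose",[0,0,-.061]),("org",[0,0,.004])): print(k,proj(W,t+x).round(1),proj(S,t+x).round(1))
chk("washer",-1)
E
```

```text
bushing_nose S [320. 186.] 0.74
bushing W [321. 331.] 0.59
bushing S [285. 191.] 0.8
bushing rel tcp mm [1.9335 0.9396 2.7079] err [0.0012 0.0012]
41.33 [ 0.5993 -0.0285  0.1958] [-0.9343 -0.7529 -1.2048] 0.06575645661264747
nose [318.9 271. ] [288.4 209.5]
org [318.1 331.1] [286.5 191. ]
41.63 [ 0.5993 -0.0293  0.1954] [-0.1547 -0.0504 -2.566 ] 0.06558050464650707
wrist spindle_seat 0.77 [321. 226.] [ 0.6018 -0.0279  0.016 ]
side washer 0.64 [287. 217.] [ 0.999  -0.6834 -0.8046]
side washer 0.64 [286. 192.] [ 1.0838 -0.839  -0.8046]
side spindle_tip 0.6 [288. 214.] [ 0.6035 -0.029   0.116 ]
side spindle_seat 0.9 [294. 239.] [ 0.5942 -0.0311  0.016 ]
42.03 [ 0.5995 -0.0283  0.1953] [ 1.1528  0.8075 -2.4069] 0.06574527957659522
wrist spindle_seat 0.94 [323. 223.] [ 0.5995 -0.025   0.016 ]
side washer 0.58 [289. 217.] [ 0.988  -0.6845 -0.8047]
side spindle_tip 0.81 [288. 213.] [ 0.6037 -0.031   0.116 ]
side spindle_seat 0.68 [291. 240.] [ 0.5982 -0.0244  0.016 ]
```

Call:
{"method": "apply_moves", "body": {
  "deltas": [58,-1,0,8,0,58,-1,0,16,0,58,-1,0,22,0,58,-1,0,26,0,58,-1,0,26,0]
}}

```text
clock: 42.85
position: [0.5995, -0.0281, 0.1676]
ee_rot: [-0.002, 0.0, 1.0, 0.0]
contact_force: [-0.4, -0.3, -2.1]
width: 0.0659
gripper_force: 67.9
```

Call:
{"method": "apply_moves", "body": {
  "deltas": [58,0,0,4,0,58,0,0,8,0,58,0,0,11,0,58,0,0,11,0]
}}

```text
clock: 43.18
position: [0.6002, -0.0283, 0.1576]
ee_rot: [-0.0, 0.0, 1.0, 0.0]
contact_force: [0.2, -0.9, -2.7]
width: 0.0657
gripper_force: 67.9
```

Call:
{"method": "apply_moves", "body": {
  "deltas": [58,0,0,4,0,58,0,0,8,0,58,0,0,12,0,58,0,0,12,0]
}}

```text
clock: 43.52
position: [0.6002, -0.0282, 0.1453]
ee_rot: [-0.0, 0.0, 1.0, 0.0]
contact_force: [0.7, -0.3, -2.2]
width: 0.0654
gripper_force: 68.0
```

Call:
{"method": "apply_moves", "body": {
  "deltas": [58,0,0,5,0,58,0,0,10,0,58,0,0,15,0,58,0,0,20,0,58,0,0,22,0,58,0,0,22,0]
}}

```text
clock: 44.02
position: [0.6002, -0.0282, 0.1235]
ee_rot: [-0.001, 0.0, 1.0, 0.0]
contact_force: [-0.3, -0.1, -1.6]
width: 0.0658
gripper_force: 67.9
```

Call:
{"method": "apply_moves", "body": {
  "deltas": [58,0,0,2,0,58,0,0,3,0,58,0,0,3,0]
}}

```text
clock: 44.27
position: [0.6004, -0.0283, 0.1212]
ee_rot: [-0.0, 0.0, 1.0, 0.0]
contact_force: [0.1, -0.7, -1.3]
width: 0.0654
gripper_force: 67.9
```

Call:
{"method": "apply_moves", "body": {
  "deltas": [58,0,0,2,0,58,0,0,3,0,58,0,0,3,0]
}}

```text
clock: 44.52
position: [0.6009, -0.0285, 0.12]
ee_rot: [0.001, 0.0, 1.0, -0.0]
contact_force: [-1.9, 0.0, 7.1]
width: 0.0657
gripper_force: 68.7
```

Call:
{"method": "apply_moves", "body": {
  "deltas": [58,0,0,2,0,58,0,0,2,0,58,0,0,2,0]
}}

```text
clock: 44.77
position: [0.6012, -0.0286, 0.12]
ee_rot: [0.002, 0.0, 1.0, -0.001]
contact_force: [-4.2, 0.5, 14.7]
width: 0.0655
gripper_force: 69.7
```

Call:
{"method": "apply_moves", "body": {
  "deltas": [66,0,0,-4,0,70,0,0,-4,0,75,0,0,-4,0,85,0,0,-4,0,85,0,0,-4,0,85,0,0,-30,0,85,0,0,-60,0,85,20,0,-100,0,85,40,0,-120,0,85,40,0,-120,0,85,40,0,-120,0]
}}

```text
clock: 45.68
position: [0.5607, -0.0283, 0.2377]
ee_rot: [0.002, 0.0, 1.0, -0.0]
contact_force: [0.2, -1.3, -0.2]
width: 0.0847
gripper_force: 0.0
```

```bash
python3 - <<'E'
from h import *
W=get_image("wrist");S=get_image("side");T=get_image("top")
for k,im in(("W",W),("S",S),("T",T)):
  print(k,"expect",proj(im,[.6008,-.0284,.124]).round(1),[(np.round(r["point"],1),round(r["score"],2)) for r in place_of("bushing",im)[:6] if np.linalg.norm(r["point"]-proj(im,[.6008,-.0284,.124]))<60])
# face ellipse size in wrist
f=W["frame"].astype(int);m=((abs(f[:,:,0]-f[:,:,2])<14)&(f.sum(2)>330)).astype(np.uint8)
c,_=cv2.findContours(m,cv2.RETR_EXTERNAL,cv2.CHAIN_APPROX_NONE)
for k in c:
    if len(k)>100: print(np.round(cv2.fitEllipse(k)[0]),np.round(cv2.fitEllipse(k)[1]),at_z(W,cv2.fitEllipse(k)[0],.124))
C=[proj(W,[.6008+.034*np.cos(a),-.0284+.034*np.sin(a),.124]) for a in np.linspace(0,6.28,40)]
print("exp",cv2.fitEllipse(np.array(C,np.float32)))
print(get_state()["clock"],get_state()["contact_force"])
E
```

```text
W expect [319.1 295.3] [(array([319.1, 296.4]), 0.57)]
S expect [288.1 212.3] [(array([286.2, 213.5]), 0.63)]
T expect [321.5 187.2] [(array([324.8, 184.1]), 0.53)]
[121. 462.] [32. 44.] [ 0.7609 -0.2021  0.124 ]
[144. 311.] [28. 69.] [ 0.6139 -0.1609  0.124 ]
[321. 297.] [76. 88.] [ 0.6025 -0.0271  0.124 ]
[369. 196.] [36. 78.] [0.5265 0.0056 0.124 ]
[298. 182.] [39. 67.] [ 0.517  -0.0428  0.124 ]
[152.  16.] [19. 48.] [ 0.4187 -0.1281  0.124 ]
exp ((319.11505126953125, 293.7510986328125), (83.58617401123047, 91.28407287597656), 90.39380645751953)
45.9833 [-0.5729  0.109   1.0479]
```

Every height, force and view agrees that the stack is home, so I'm handing it in.

```bash
python3 -c "
from rig import *
print(sign_off())"
```

```text
the job is handed in; nothing more can be done
None
```

The job is handed in at about 46 s: drum, washer and bushing (turned flange up) were lowered onto the spindle in that order, and contact heights and all three cameras put the flange home on the washer; no verdict came back, and I made no final check that the bystanders had stayed put.

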